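# Move the seasoning row into the new rack, in reverse order

## Robot

A 6-joint arm with a two-finger parallel gripper is mounted at the origin on a cart in front of the work surface, level with it; the furniture and walls round the work are solid. World frame = base frame: x ahead of the robot, y to its left, z up, the work surface at z = 0. Lengths are in m, angles in rad, forces in N, time in s.
With the tool pointing down it reaches from about 0.225 to 0.875 m from the base axis. Payload 3.4 kg.
Tool frame: the origin (TCP) lies at the very end of the fingers, on their centre line; the grasp point (between the pads) lies 19 mm behind it (manip.hold_point_z is the distance from the TCP to the grasp point, in m); z points along the fingers, x is the direction in which the jaws open and shut, and the axes are right-handed (so a half turn about z gives the same grasp; the last joint's range is limited). The gripper opens to 85 mm and grips with 20 to 120 N. Pads are 22 mm wide; open, the fingers measure 114 mm over their backs; the gripper's body (76 mm by 85 mm) begins 54 mm behind the grasp point. The pads swing forward as they close: fully open they stand 13 mm farther back than shut.
Start: joints at [1.052, 0.276, 1.505, -0, 1.361, -0.121], TCP at [0.223, 0.53, 0.199] pointing down, gripper open.
Joint ranges: [-2.89, 2.89], [-0.75, 2.08], [0.22, 2.7], [-1.18, 4.32], [0.11, 2.71], [-2.7, 2.7]. Speed limits (rad/s): [2.57, 2.57, 3.14, 3.14, 3.14, 3.14].

## Interface

Orientations are given as a unit quaternion [w, x, y, z].
In Python, from rig import manip gives the robot as it stands.
- The arm moves only by the tool apply_moves, never from a script. Its argument "commands" is one flat list of numbers, 6 for each row, row after row: the shift along the tool's x, y, z normalised to -1 to 1, where 1 is 0.03 m, then the turn, a rotation vector about the tool's x, y, z normalised to -1 to 1, where 1 is 0.15 rad. A call has 1 to 20 rows; each row shifts and turns the commanded pose from where the row before left it, along the tool's axes as they then stand; what a row does not reach is not made up. A row lasts 1/10 s, in which the tool goes at most 50 mm and 8.59 degrees, less where a joint would pass 70% of its speed; a pose out of reach is approached as far as the arm can. A call with a number of a shift or a turn outside -1 to 1 is refused whole. A call with a gripper value outside its range is refused whole. "jaw" is the opening, from -1 (shut) to 1 (fully open), set as the call begins (left out, the last holds). The fingers move at their own pace and stop on an object; "newtons" is the grip in N (left out, the last holds). Time passes only in rows, so rows that do not move let the fingers close. It gives the time, the measured TCP pose, the force and the opening at its end, in the units of the state.
- manip.get_state(): the state, without advancing time (a new reading comes with each control period).
- manip.get_image(name): name is "side" or "top"; returns a dict with "frame" (420x560x3 uint8, red, green, blue), "fx", "fy", "cx", "cy" (pixels), "extrinsics" (4x4, takes a point from camera to world coordinates). Camera axes: x right, y up, looking along -z (the intrinsics and any distortion apply to the point x, -y, -z); pixel columns grow to the right and rows downward; lengths in m; the calibration is good to about 2 mm. A picture is of the moment at which its call begins. There is no depth.
- manip.sign_off(): hands the job in, once; it reports no verdict.
The state is a dict: "clock": time; "qpos": joint angles; "qd": joint speeds; "effort": joint torques, N m; "position": TCP position; "ee_rot": TCP orientation; "contact_force": force on the tool from outside, world axes, zero at the start; "moment": the same for the moment, N m; "width": finger opening in m.
Only numpy, scipy, OpenCV 4.12 (cv2) and the standard library are available. Lean on these libraries where they do the work, as an engineer would, in place of code of your own. Each camera call takes 0.05 s, during which the arm holds its last target. There are 200 camera calls.

## Task

Move the four seasonings (pepper mill, salt shaker, spice jar, honey jar) from the row of separate wooden holders on the dark board into the empty pale one-piece rack beside it, one in each compartment, standing upright on its floor, in the reverse order: seen from the robot, the leftmost one in the old row becomes the rightmost in the new rack, the second from the left the second from the right, and so on. Leave the drinking glass behind the racks standing where it is.

Things in the scene. Friction and masses are not known exactly. Their poses are not given: they have to be found in the camera images.
- mill_mid (a point): loose dark wooden pepper mill, round, 110 mm high with a small steel button on top; foot 47 mm across, waist 38 mm, head 43 mm across from 75 to 96 mm above its bottom; 0.16 kg. At the start it stands in one of the four holders, bottom 16 mm above the worktop. Point: on its axis, half-way up; z up along its axis, which may have any turn about it.
- shaker_mid (a point): loose white ceramic salt shaker with a steel cap, round, 100 mm high; body 50 mm across, narrowing to 48 mm, cap 45 mm across from 66 to 90 mm above its bottom; 0.18 kg. At the start it stands in one of the four holders, bottom 16 mm above the worktop. Point: on its axis, half-way up; z up along its axis, which may have any turn about it.
- spice_mid (a point): loose glass spice jar with a red round cap, 106 mm high; body 42 mm across, cap 45 mm across from 85 mm up; 0.11 kg. At the start it stands in one of the four holders, bottom 16 mm above the worktop. Point: on its axis, half-way up; z up along its axis, which may have any turn about it.
- honey_mid (a point): loose wide glass jar with a white lid, 99 mm high; body 56 to 62 mm across, lid 57 mm across from 88 mm up; 0.44 kg. At the start it stands in one of the four holders, bottom 16 mm above the worktop. Point: on its axis, half-way up; z up along its axis, which may have any turn about it.
- holder_mill: square open wooden holder, 83 x 83 mm outside, 30 mm high, wall and floor 4 mm thick, in which the pepper mill stands at the start; one of four alike, fixed side by side in a row at 84 mm spacing on a dark board 12 mm thick. Origin: centre of its underside; z up; y along the row towards its left end, x across the row away from the robot
- holder_shaker: square open wooden holder, 83 x 83 mm outside, 30 mm high, wall and floor 4 mm thick, in which the salt shaker stands at the start; one of four alike, fixed side by side in a row at 84 mm spacing on a dark board 12 mm thick. Origin: centre of its underside; z up; y along the row towards its left end, x across the row away from the robot
- holder_spice: square open wooden holder, 83 x 83 mm outside, 30 mm high, wall and floor 4 mm thick, in which the spice jar stands at the start; one of four alike, fixed side by side in a row at 84 mm spacing on a dark board 12 mm thick. Origin: centre of its underside; z up; y along the row towards its left end, x across the row away from the robot
- holder_honey: square open wooden holder, 83 x 83 mm outside, 30 mm high, wall and floor 4 mm thick, in which the honey jar stands at the start; one of four alike, fixed side by side in a row at 84 mm spacing on a dark board 12 mm thick. Origin: centre of its underside; z up; y along the row towards its left end, x across the row away from the robot
- new_rack: fixed pale wooden rack, one piece, 94 x 348 mm outside and 36 mm high (end cheeks 42 mm), with four compartments in a row, each about 80 x 80 mm inside, their floor 10 mm above the worktop, walls 4 mm thick. Origin: centre of its underside, on the worktop; z up; y along the row towards its left end, x across the row away from the robot. Compartment centres at y = +126, +42, -42 and -126 mm, x = 0
- glass: loose clear drinking glass, 81 mm across, 91 mm high, standing behind the racks about half-way between them; not to be disturbed. Origin: centre of its underside. Wall cabinets hang about 0.5 m above the back part of the worktop (from about 0.6 m ahead of the robot base): keep lifts low there and do not swing wide between the racks
Things that resemble listed ones, but are neither listed nor needed, are in the scene too. What is shaped like the part that bears spice_mid but blue is not meant.

How it is judged:
By the outcome, as a careful person would: the job done as asked, in the order asked, and still so for the second after the job is handed in, with the robot touching nothing.
It also fails if it takes over 112 s, if anything falls off the work surface, if the arm or the gripper's body presses on something with over 40 N, if the wrist force passes 120 N, or if a joint passes its speed limit or range.

## Working session

There is one attempt and no reset: what is moved stays moved. The work goes in short steps, Python scripts to look and compute and a tool call to move; the robot and the scene stay as the last step left them, time stands still between calls to the robot, and variables do not carry over. Pictures are saved under pics/ and viewed, about 12 in all and at most 16, crops included, and the job is handed in when it is done.

Besides the shell and the picture viewer there is one more tool, called after "Call:" as a command line: name --argument value ..., lists and objects as JSON in quotes. apply_moves: Moves the arm, as the interface text tells. Scaled input: -1 to 1 covers 0.03 m each way for a shift and 0.15 rad each way for a turn. Its arguments: {"type":"object","properties":{"commands":{"type":"array"},"jaw":{"type":"number"},"newtons":{"type":"number"}},"required":["commands"]}

```bash
ls; mkdir -p pics; python3 - <<'E'
from rig import manip
import cv2,json
import numpy as np
np.set_printoptions(precision=4,suppress=True)
s=manip.get_state();print(s, manip.hold_point_z)
for n in("top","side"):
    d=manip.get_image(n);cv2.imwrite(f"pics/{n}0.png",d["frame"][:,:,::-1])
    print(n,d["fx"],d["fy"],d["cx"],d["cy"],[k for k in d]);print(np.array(d["extrinsics"]))
E
```

```text
pics
{'clock': 0.0, 'qpos': array([ 1.052 ,  0.2766,  1.5061,  0.    ,  1.3607, -0.121 ]), 'qd': array([-0.0003,  0.001 , -0.0022,  0.0016, -0.0008, -0.0006]), 'effort': array([  0.0006, -41.6772, -24.5803,   0.0003,   0.0111,  -0.    ]), 'position': array([0.2225, 0.5296, 0.1979]), 'ee_rot': array([ 0.0004,  0.8329,  0.5534, -0.0008]), 'contact_force': array([-0.1888, -0.3157, -0.8321]), 'moment': array([-0.0258,  0.0259, -0.0468]), 'width': 0.08513420807412529} 0.0187
top 412.02889681655097 412.02889681655097 284.66233590666974 212.70869419564409 ['frame', 'fx', 'fy', 'cx', 'cy', 'extrinsics']
[[ 0.0174  0.9974 -0.0699  0.4524]
 [-0.9996  0.0157 -0.0243 -0.0198]
 [-0.0231  0.0702  0.9973  1.1605]
 [ 0.      0.      0.      1.    ]]
side 414.895330571515 414.895330571515 277.17830255009414 210.25066878907268 ['frame', 'fx', 'fy', 'cx', 'cy', 'extrinsics']
[[ 0.8642  0.2019 -0.4609 -0.0264]
 [-0.5032  0.3494 -0.7904 -0.9898]
 [ 0.0015  0.915   0.4035  0.5936]
 [ 0.      0.      0.      1.    ]]
```

View pics/top0.png

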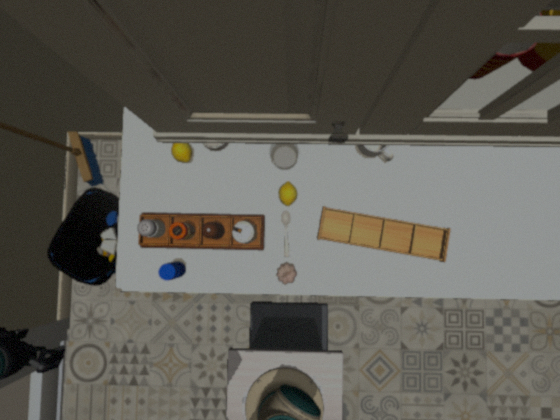

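View pics/side0.png

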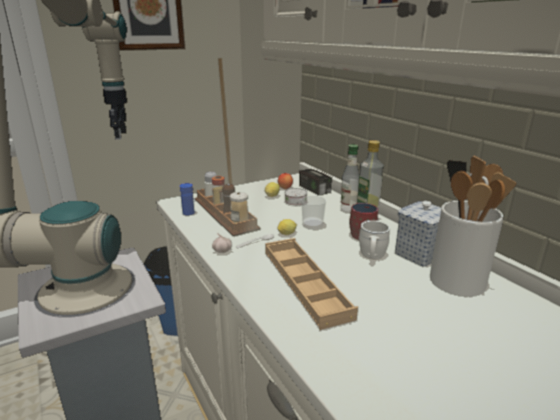

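Top view (left in the image = robot's left). Candidates from left to right: steel cap at (150,229), orange-red cap at (180,230), dark at (213,230) and white lid at (243,231). The decoy is a blue jar at (171,271). The empty pale rack is around (384,234), and the glass is at (284,156). One crop will check these.

```bash
python3 - <<'E'
import cv2,numpy as np
t=cv2.imread("pics/top0.png");s=cv2.imread("pics/side0.png")
a=cv2.resize(t[200:290,125:275],None,fx=5,fy=5,interpolation=cv2.INTER_CUBIC)[:,:750]
b=cv2.resize(s[160:245,170:275],None,fx=5,fy=5,interpolation=cv2.INTER_CUBIC)
cv2.imwrite("pics/c1.png",a)
c=cv2.resize(t[195:270,310:460],None,fx=5,fy=5,interpolation=cv2.INTER_CUBIC)
cv2.imwrite("pics/c2.png",c)
cv2.imwrite("pics/c3.png",b)
E
```

```text
(no output)
```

View pics/c1.png

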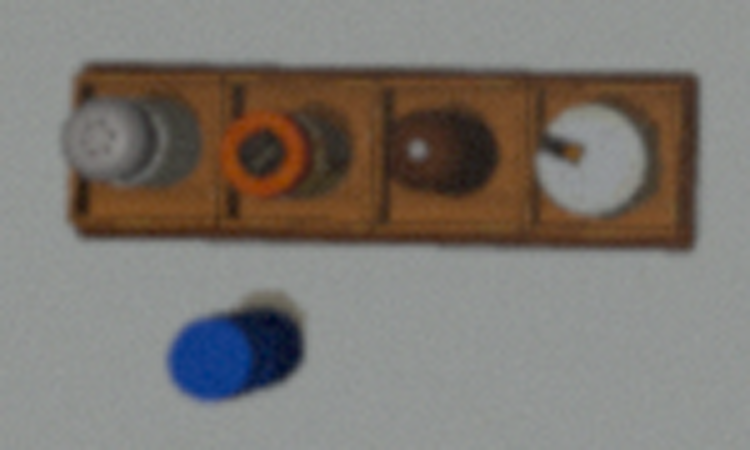

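View pics/c2.png

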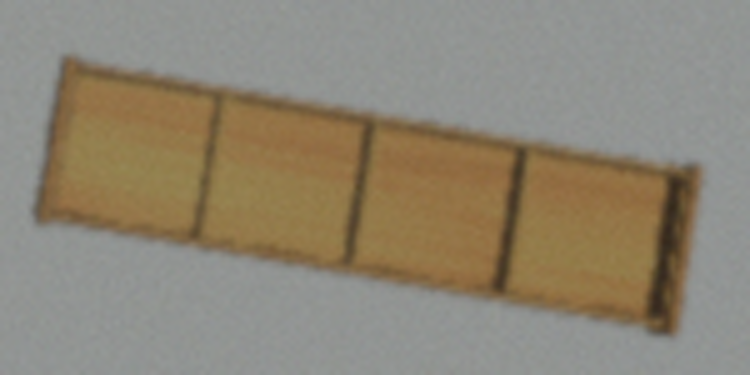

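View pics/c3.png

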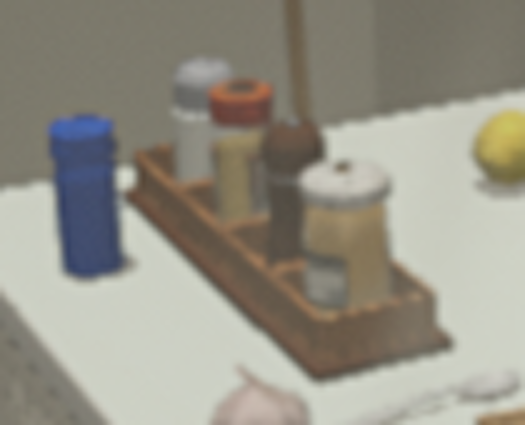

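Order confirmed from the left: shaker, spice, mill, honey. The blue jar stands apart in front. New rack from the left must therefore be honey, mill, spice, shaker.

```bash
cat > h.py <<'E'
import numpy as np
np.set_printoptions(precision=4,suppress=True)
def ray(d,u,v,z):
    E=np.array(d["extrinsics"]);r=E[:3,:3]@np.array([(u-d["cx"])/d["fx"],-(v-d["cy"])/d["fy"],-1])
    return E[:3,3]+r*(z-E[2,3])/r[2]
def proj(d,p):
    E=np.array(d["extrinsics"]);q=E[:3,:3].T@(np.array(p)-E[:3,3])
    return np.array([d["cx"]+d["fx"]*q[0]/-q[2],d["cy"]-d["fy"]*q[1]/-q[2]])
def move(s,target,yawx):
    """rows units from state to target (tool down): shift in tool axes, yaw of tool x"""
    from scipy.spatial.transform import Rotation as R
    w,x,y,z=s["ee_rot"];M=R.from_quat([x,y,z,w])
    c,n=np.cos(yawx),np.sin(yawx)
    T=R.from_matrix(np.array([[c,n,0],[n,-c,0],[0,0,-1]]))
    print("shift(units) in current tool",M.inv().apply(np.array(target)-s["position"])/.03,
      "in target-tool",T.inv().apply(np.array(target)-s["position"])/.03,"turn units",(M.inv()*T).as_rotvec()/.15)
E
python3 - <<'E'
from rig import manip
from h import *
d=manip.get_image("top")
f=lambda u,v,ox,oy:((u+.5)/5-.5+ox,(v+.5)/5-.5+oy)
for n,u,v,z in(("shaker",105,137,.108),("spice",265,153,.122),("mill",417,149,.126),("honey",592,158,.115),("blue",211,357,.106)):
    print(n,ray(d,*f(u,v,125,200),z))
for n,u,v in(("bTL",80,67),("bTR",697,75),("bBR",692,245),("bBL",70,234)): print(n,ray(d,*f(u,v,125,200),.012))
for n,u,v,z in(("TL",70,60,.042),("BL",40,220,.042),("TR",700,168,.042),("BR",675,332,.042),("d1t",218,95,.036),("d1b",198,238,.036),("d2t",372,122,.036),("d2b",350,262,.036),("d3t",525,148,.036),("d3b",503,292,.036)):
    print(n,ray(d,*f(u,v,310,195),z))
print("glass",ray(d,284,156,.091))
# side check
s=manip.get_image("side")
for u,v,z,n in((202,70,.108,"shaker"),(240,87,.122,"spice"),(345,178,.115,"honey")):
    print(n,ray(s,*f(u,v,170,160),z))
E
```

```text
shaker [0.4836 0.3634 0.108 ]
spice [0.4764 0.2762 0.122 ]
mill [0.4796 0.198  0.126 ]
honey [0.4768 0.1108 0.115 ]
blue [0.372  0.3048 0.106 ]
bTL [0.5256 0.4141 0.012 ]
bTR [0.5266 0.0659 0.012 ]
bBR [0.4318 0.0667 0.012 ]
bBL [0.4317 0.4158 0.012 ]
TL [ 0.549  -0.0982  0.042 ]
BL [ 0.4619 -0.0829  0.042 ]
TR [ 0.4959 -0.4371  0.042 ]
BR [ 0.4079 -0.4229  0.042 ]
d1t [ 0.5316 -0.1793  0.036 ]
d1b [ 0.4537 -0.1689  0.036 ]
d2t [ 0.5182 -0.2628  0.036 ]
d2b [ 0.4422 -0.251   0.036 ]
d3t [ 0.5054 -0.3454  0.036 ]
d3b [ 0.4275 -0.3332  0.036 ]
glass [0.6767 0.0106 0.091 ]
shaker [0.4831 0.3678 0.108 ]
spice [0.4775 0.2816 0.122 ]
honey [0.4747 0.1083 0.115 ]
```

Call:
apply_moves --commands '[0, 0, 0, 0, 0, 0.98, 0, 0, 0, 0, 0, 0.98, 0, 0, 0, 0, 0, 0.98, 0, 0, 0, 0, 0, 0.98, 0, 0, 0, 0, 0, 0.98, 0, 0, 0, 0, 0, 0.98, 0, 0, 0, 0, 0, 0.98, 0, 0, 0, 0, 0, 0.98]' --jaw 1 --newtons 40

```text
clock: 1.0
position: [0.2227, 0.5299, 0.1986]
ee_rot: [0.0, 1.0, -0.005, -0.0]
contact_force: [0.5, 0.4, 0.9]
width: 0.0851
```

Call:
apply_moves --commands '[0.6, 1, 0, 0, 0, 0, 0.6, 1, 0, 0, 0, 0, 0.6, 1, 0, 0, 0, 0, 0.6, 1, 0, 0, 0, 0, 0.6, 1, 0, 0, 0, 0, 0.6, 1, 0, 0, 0, 0, 0.6, 1, 0, 0, 0, 0, 0.6, 1, 0, 0, 0, 0, 0.6, 1, 0, 0, 0, 0, 0.6, 1, 0, 0, 0, 0, 0.6, 1, 0, 0, 0, 0, 0.6, 1, 0, 0, 0, 0, 0.6, 1, 0, 0, 0, 0, 0.6, 1, 0, 0, 0, 0, 0, 0, 0, 0, 0, 0, 0, 0, 0, 0, 0, 0, 0, 0, 0, 0, 0, 0]'

```text
clock: 2.7
position: [0.4728, 0.11, 0.1986]
ee_rot: [-0.0, 1.0, -0.001, -0.0]
contact_force: [0.1, 0.0, -0.5]
width: 0.0858
```

```bash
python3 - <<'E'
from rig import manip
from h import *
import cv2
s=manip.get_state();print(s["position"],s["width"],s["clock"],s["contact_force"])
move(s,[.476,.110,.05],0)
a=manip.get_image("top");b=manip.get_image("side")
print("proj honey mid",proj(b,[.476,.110,.0655]),"tcp",proj(b,s["position"]),proj(a,s["position"]))
x=cv2.resize(b["frame"][90:260,170:360,::-1],None,fx=3,fy=3,interpolation=cv2.INTER_CUBIC)
cv2.imwrite("pics/s1.png",x)
E
```

```text
[0.4728 0.11   0.1986] 0.08584785802879066 2.7 [ 0.0713  0.0366 -0.4867]
shift(units) in current tool [0.111  0.0034 4.9547] in target-tool [0.1067 0.0006 4.9548] turn units [-0.0042  0.0057 -0.0173]
proj honey mid [239.293  209.4789] tcp [236.7818 169.5005] [238.8491 232.0087]
```

View pics/s1.png

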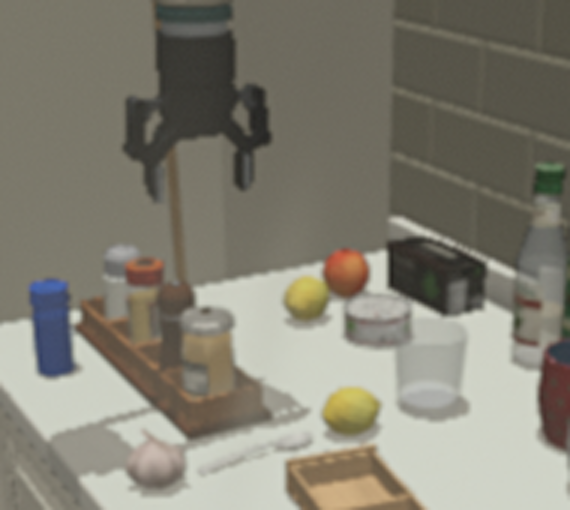

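The gripper hangs centred over the honey jar: finger mid at crop x≈200, jar at ≈207, which matches the remaining +3 mm in x. Going down.

Call:
apply_moves --commands '[0.1, 0, 0.5, 0, 0, 0, 0, 0, 0.7, 0, 0, 0, 0, 0, 0.7, 0, 0, 0, 0, 0, 0.7, 0, 0, 0, 0, 0, 0.7, 0, 0, 0, 0, 0, 0.7, 0, 0, 0, 0, 0, 0.5, 0, 0, 0, 0, 0, 0.4, 0, 0, 0, 0, 0, 0, 0, 0, 0, 0, 0, 0, 0, 0, 0]'

```text
clock: 3.8
position: [0.4764, 0.1101, 0.0521]
ee_rot: [-0.0, 1.0, -0.001, 0.0]
contact_force: [0.4, -0.3, -0.7]
width: 0.0855
```

Call:
apply_moves --commands '[0, 0, 0, 0, 0, 0, 0, 0, 0, 0, 0, 0, 0, 0, 0, 0, 0, 0, 0, 0, 0, 0, 0, 0, 0, 0, 0, 0, 0, 0, 0, 0, 0, 0, 0, 0, 0, 0, 0, 0, 0, 0, 0, 0, 0, 0, 0, 0, 0, 0, 0, 0, 0, 0, 0, 0, 0, 0, 0, 0]' --jaw -1 --newtons 50

```text
clock: 4.8
position: [0.475, 0.1096, 0.053]
ee_rot: [-0.0, 1.0, -0.002, -0.001]
contact_force: [-4.9, 0.5, 7.8]
width: 0.0555
```

Call:
apply_moves --commands '[0, 0, -0.3, 0, 0, 0, 0, 0, -0.5, 0, 0, 0, 0, 0, -0.7, 0, 0, 0, 0, 0, -0.7, 0, 0, 0, 0, 0, -0.7, 0, 0, 0, 0, 0, -0.5, 0, 0, 0, 0, 0, -0.3, 0, 0, 0, 0, 0, -0.3, 0, 0, 0, 0, 0, 0, 0, 0, 0, 0, 0, 0, 0, 0, 0]'

```text
clock: 5.8
position: [0.4761, 0.1093, 0.1713]
ee_rot: [0.0, 1.0, -0.001, -0.001]
contact_force: [0.3, 0.0, -5.4]
width: 0.0559
```

Call:
apply_moves --commands '[0.07, 0.5, 0, 0, 0, 0, 0.07, 0.8, 0, 0, 0, 0, 0.07, 0.9, 0, 0, 0, 0, 0.07, 0.9, 0, 0, 0, 0, 0.07, 0.9, 0, 0, 0, 0, 0.07, 0.9, 0, 0, 0, 0, 0.07, 0.9, 0, 0, 0, 0, 0.07, 0.9, 0, 0, 0, 0, 0.07, 0.7, 0, 0, 0, 0, 0.07, 0.5, 0, 0, 0, 0, 0.05, 0.23, 0, 0, 0, 0, 0, 0, 0, 0, 0, 0, 0, 0, 0, 0, 0, 0]'

```text
clock: 7.1
position: [0.498, -0.1336, 0.1714]
ee_rot: [-0.001, 1.0, -0.001, -0.0]
contact_force: [-0.8, -0.0, -4.3]
width: 0.056
```

```bash
python3 - <<'E'
from rig import manip
from h import *
import cv2
s=manip.get_state();print(s["position"],s["width"],s["clock"],s["contact_force"])
b=manip.get_image("side");im=b["frame"][:,:,::-1].copy()
c=np.array([.479,-.259]);yr=np.array([.156,.988]);xr=np.array([.988,-.156])
x=cv2.resize(im[100:330,230:430],None,fx=3,fy=3,interpolation=cv2.INTER_CUBIC)[:600+90]
def dot(p,col):
    q=(proj(b,p)-[230,100]+.5)*3-.5;cv2.circle(x,tuple(int(round(t)) for t in q),3,col,-1)
for y in(.126,.042,-.042,-.126):
    dot([*(c+yr*y),.010],(0,0,255))
for y in(-.172,-.086+.002,0,.084,.172):
    for e in(-.045,.045):dot([*(c+yr*y+xr*e),.036 if abs(y)<.1 else .042],(255,0,0))
dot([s["position"][0],s["position"][1],s["position"][2]-.0365],(0,255,0))
cv2.imwrite("pics/s2.png",cv2.resize(x,None,fx=.85,fy=.85))
E
```

```text
[ 0.498  -0.1336  0.1714] 0.05603548653336969 7.1 [-0.8097 -0.023  -4.3105]
```

View pics/s2.png

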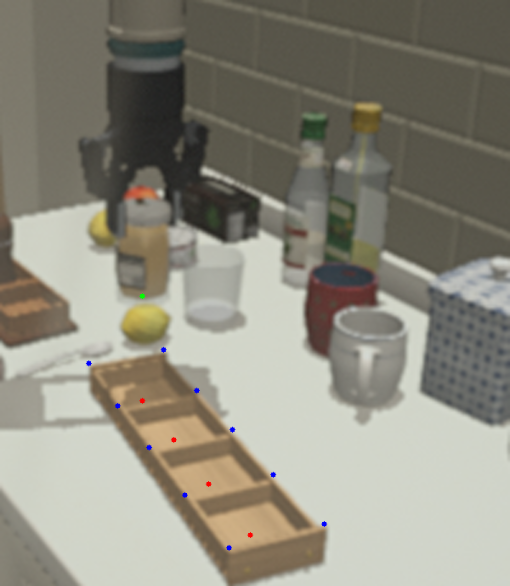

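```bash
python3 - <<'E'
from rig import manip
from h import *
b=manip.get_image("side")
for n,u,v,z in(("TL",163,356,.042),("BL",92,368,.042),("TR",324,532,.042),("BR",230,555,.042),("d1b",198,400,.036),("d1f",128,411,.036),("d2b",233,437,.036),("d2f",163,455,.036),("d3b",276,484,.036),("d3f",196,497,.036)):
    print(n,ray(b,(u/.85+.5)/3-.5+230,(v/.85+.5)/3-.5+100,z))
E
```

```text
TL [ 0.5411 -0.1094  0.042 ]
BL [ 0.4591 -0.0943  0.042 ]
TR [ 0.4891 -0.4453  0.042 ]
BR [ 0.4029 -0.4304  0.042 ]
d1b [ 0.5265 -0.2011  0.036 ]
d1f [ 0.452  -0.1837  0.036 ]
d2b [ 0.5159 -0.2779  0.036 ]
d2f [ 0.4395 -0.2705  0.036 ]
d3b [ 0.5031 -0.3626  0.036 ]
d3f [ 0.4287 -0.3428  0.036 ]
```

The side view puts the rack about 11 mm nearer −y than the top view does. I'll lower the jar to just above the rim at the mean estimate and compare both in the same picture.

Call:
apply_moves --commands '[-0.08, 0.21, 0.4, 0, 0, 0, 0, 0, 0.6, 0, 0, 0, 0, 0, 0.6, 0, 0, 0, 0, 0, 0.6, 0, 0, 0, 0, 0, 0.4, 0, 0, 0, 0, 0, 0.2, 0, 0, 0, 0, 0, 0, 0, 0, 0, 0, 0, 0, 0, 0, 0]'

```text
clock: 8.0
position: [0.4964, -0.1411, 0.0882]
ee_rot: [0.0, 1.0, -0.001, 0.001]
contact_force: [0.2, -0.1, -4.7]
width: 0.0556
```

```bash
python3 - <<'E'
from rig import manip
from h import *
import cv2
s=manip.get_state();print(s["position"],s["contact_force"])
b=manip.get_image("side");a=manip.get_image("top")
p=s["position"]
x=cv2.resize(b["frame"][190:320,240:380,::-1],None,fx=4,fy=4,interpolation=cv2.INTER_CUBIC)
y=cv2.resize(a["frame"][180:275,300:460,::-1],None,fx=4,fy=4,interpolation=cv2.INTER_CUBIC)[:,:]
def dot(im,d,o,p):
    q=(proj(d,p)-o+.5)*4-.5;cv2.circle(im,tuple(int(round(t)) for t in q),3,(0,255,0),-1)
dot(x,b,[240,190],[p[0],p[1],p[2]-.0365])
for t in np.arange(0,6.28,.2): dot(x,b,[240,190],[p[0]+.031*np.cos(t),p[1]+.031*np.sin(t),p[2]-.0365+.006])
dot(y,a,[300,180],p)
cv2.imwrite("pics/s3.png",x);cv2.imwrite("pics/t3.png",y)
E
```

```text
[ 0.4964 -0.1411  0.0882] [ 0.1963 -0.0618 -4.6608]
```

View pics/s3.png

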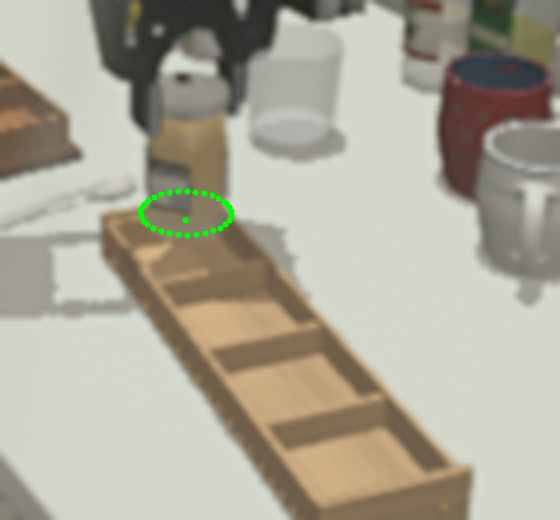

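View pics/t3.png

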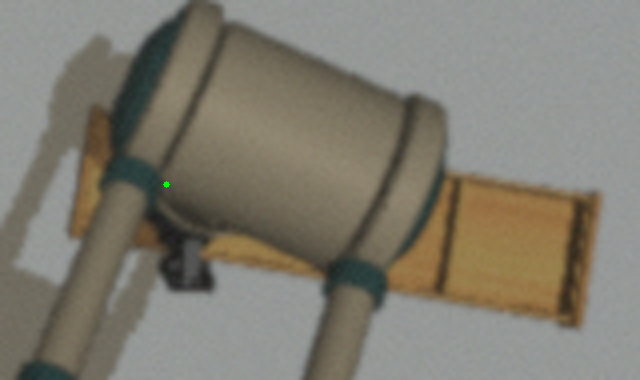

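```bash
python3 - <<'E'
from rig import manip
from h import *
import cv2
s=manip.get_state();p=s["position"]
b=manip.get_image("side")
x=cv2.resize(b["frame"][200:250,262:312,::-1],None,fx=12,fy=12,interpolation=cv2.INTER_CUBIC)
def dot(p,c):
    q=(proj(b,p)-[262,200]+.5)*12-.5;cv2.circle(x,tuple(int(round(t)) for t in q),2,c,-1)
for t in np.arange(0,6.28,.15): dot([p[0]+.0285*np.cos(t),p[1]+.0285*np.sin(t),p[2]-.0365+.099],(0,255,0))
for k in range(11): 
    for sg in(-1,1): dot([p[0]+sg*.031*.86,p[1]-sg*.031*.5,p[2]-.0365+.008*k],(0,255,0))
cv2.imwrite("pics/s4.png",cv2.convertScaleAbs(x,alpha=1.5))
E
```

```text
(no output)
```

View pics/s4.png

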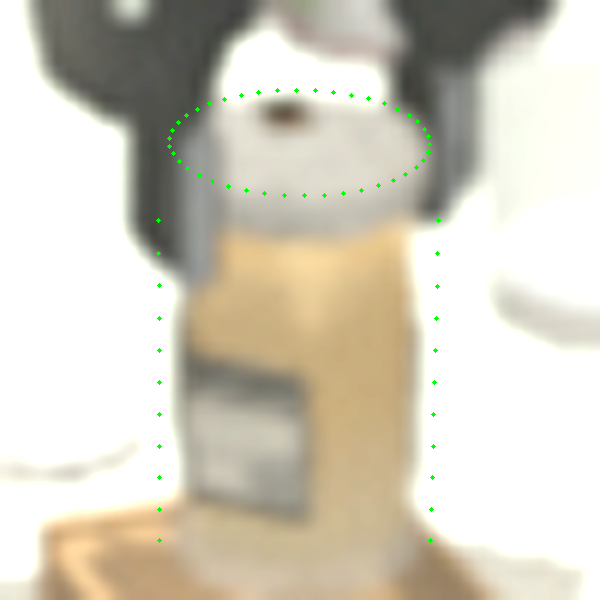

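```bash
python3 - <<'E'
from rig import manip
from h import *
b=manip.get_image("side")
for n,u,v,z in(("d1",163,283,.036),("d1",268,262,.036),("d2",213,350,.036),("d2",322,324,.036),("d3",270,427,.036),("d3",388,400,.036),("TRcorner",470,468,.042),("BLcorner",103,215,.042)):
    print(n,ray(b,(u+.5)/4-.5+240,(v+.5)/4-.5+190,z))
E
```

```text
d1 [ 0.4543 -0.1823  0.036 ]
d1 [ 0.529 -0.194  0.036]
d2 [ 0.4402 -0.266   0.036 ]
d2 [ 0.5151 -0.2752  0.036 ]
d3 [ 0.426  -0.3492  0.036 ]
d3 [ 0.5001 -0.3616  0.036 ]
TRcorner [ 0.4936 -0.4413  0.042 ]
BLcorner [ 0.4599 -0.0907  0.042 ]
```

Side-view dividers come out at 83.8 mm spacing (true 84), and they agree with the held jar. I'll use rack centre ≈ (0.4775, −0.267). Lowering slowly.

Call:
apply_moves --commands '[0.02, 0, 0.2, 0, 0, 0, 0, 0, 0.2, 0, 0, 0, 0, 0, 0.2, 0, 0, 0, 0, 0, 0.2, 0, 0, 0, 0, 0, 0.2, 0, 0, 0, 0, 0, 0.2, 0, 0, 0, 0, 0, 0, 0, 0, 0, 0, 0, 0, 0, 0, 0]'

```text
clock: 9.0
position: [0.4964, -0.1409, 0.0516]
ee_rot: [-0.0, 1.0, -0.001, -0.0]
contact_force: [-0.7, 0.5, -5.8]
width: 0.0554
```

Call:
apply_moves --commands '[0, 0, 0.08, 0, 0, 0, 0, 0, 0.05, 0, 0, 0, 0, 0, 0.04, 0, 0, 0, 0, 0, 0, 0, 0, 0, 0, 0, 0, 0, 0, 0]'

```text
clock: 9.5
position: [0.4966, -0.141, 0.0471]
ee_rot: [0.0, 1.0, -0.001, 0.0]
contact_force: [-2.0, 0.1, 0.2]
width: 0.0553
```

Call:
apply_moves --commands '[0, 0, 0, 0, 0, 0, 0, 0, 0, 0, 0, 0, 0, 0, 0, 0, 0, 0, 0, 0, 0, 0, 0, 0, 0, 0, 0, 0, 0, 0, 0, 0, -0.3, 0, 0, 0, 0, 0, -0.7, 0, 0, 0, 0, 0, -0.9, 0, 0, 0, 0, 0, -0.9, 0, 0, 0, 0, 0, -0.9, 0, 0, 0, 0, 0, -0.9, 0, 0, 0, 0, 0, -0.5, 0, 0, 0, 0, 0, 0, 0, 0, 0]' --jaw 1

```text
clock: 10.8
position: [0.4981, -0.1416, 0.2028]
ee_rot: [0.001, 1.0, -0.001, 0.003]
contact_force: [1.2, 0.4, -0.9]
width: 0.0856
```

Call:
apply_moves --commands '[-0.05, -0.5, 0, 0, 0, 0, -0.05, -0.9, 0, 0, 0, 0, -0.05, -0.9, 0, 0, 0, 0, -0.05, -0.9, 0, 0, 0, 0, -0.05, -0.9, 0, 0, 0, 0, -0.05, -0.9, 0, 0, 0, 0, -0.05, -0.9, 0, 0, 0, 0, -0.05, -0.9, 0, 0, 0, 0, -0.05, -0.9, 0, 0, 0, 0, -0.05, -0.9, 0, 0, 0, 0, -0.05, -0.9, 0, 0, 0, 0, -0.05, -0.9, 0, 0, 0, 0, 0, -0.5, 0, 0, 0, 0, 0, -0.38, 0, 0, 0, 0, 0, 0, 0, 0, 0, 0, 0, 0, 0, 0, 0, 0]'

```text
clock: 12.4
position: [0.4792, 0.197, 0.1993]
ee_rot: [0.0, 1.0, -0.001, -0.0]
contact_force: [0.7, -0.0, -0.3]
width: 0.0856
```

```bash
python3 - <<'E'
from rig import manip
from h import *
import cv2
s=manip.get_state();print(s["position"],s["width"],s["clock"],s["contact_force"])
a=manip.get_image("top");b=manip.get_image("side")
A=cv2.resize(b["frame"][140:320,180:370,::-1],None,fx=3,fy=3,interpolation=cv2.INTER_CUBIC)
def dot(p,c):
    q=(proj(b,p)-[180,140]+.5)*3-.5;cv2.circle(A,tuple(int(round(t)) for t in q),2,c,-1)
c=np.array([.4775,-.267]);yr=np.array([.156,.988]);xr=np.array([.988,-.156])
for y in(.042,-.042,-.126):dot([*(c+yr*y),.010],(0,0,255))
for y in(-.172,.172):
    for e in(-.045,.045):dot([*(c+yr*y+xr*e),.042],(255,0,0))
dot([.479,.1975,.126],(0,255,0))
cv2.imwrite("pics/s5.png",A)
# honey lid in top: white blob
f=cv2.cvtColor(a["frame"],cv2.COLOR_RGB2HSV)[205:260,315:370]
cv2.imwrite("pics/t5.png",cv2.resize(a["frame"][190:275,310:460,::-1],None,fx=4,fy=4,interpolation=cv2.INTER_CUBIC))
E
```

```text
[0.4792 0.197  0.1993] 0.08557765026953984 12.4 [ 0.7015 -0.0147 -0.3418]
```

View pics/s5.png

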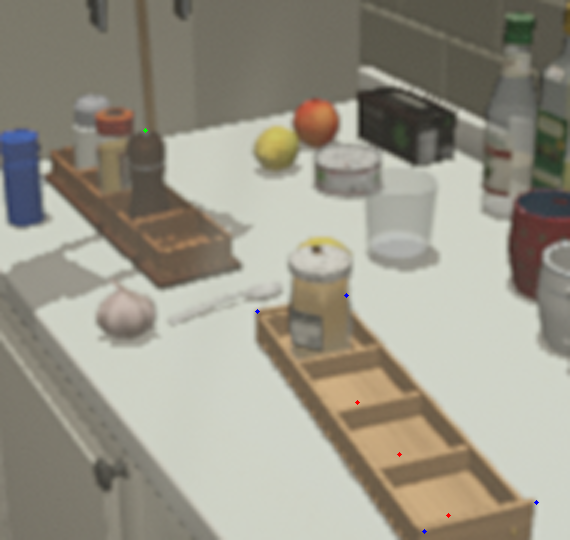

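View pics/t5.png

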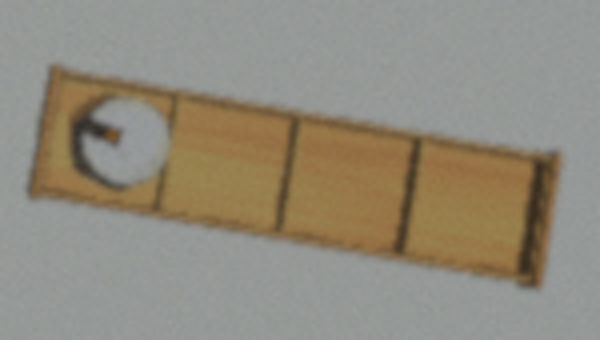

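```bash
python3 - <<'E'
from rig import manip
from h import *
a=manip.get_image("top")
f=lambda u,v,z:ray(a,(u+.5)/4-.5+310,(v+.5)/4-.5+190,z)
print("lid",f(125,141,.109))
for u,v in((177,97),(158,210),(297,120),(280,230),(418,140),(400,250)):print(f(u,v,.036))
E
```

```text
lid [ 0.4972 -0.1379  0.109 ]
[ 0.5309 -0.1812  0.036 ]
[ 0.4539 -0.1687  0.036 ]
[ 0.5165 -0.2625  0.036 ]
[ 0.4418 -0.2511  0.036 ]
[ 0.5043 -0.3441  0.036 ]
[ 0.4298 -0.3317  0.036 ]
```

Honey is in compartment 1, clear of the walls (lid at t5 (125,141)). Next the mill: the predicted button dot lies right on it in the side view.

Call:
apply_moves --commands '[0, 0, 0.4, 0, 0, 0, 0, 0, 0.6, 0, 0, 0, 0, 0, 0.7, 0, 0, 0, 0, 0, 0.7, 0, 0, 0, 0, 0, 0.7, 0, 0, 0, 0, 0, 0.6, 0, 0, 0, 0, 0, 0.37, 0, 0, 0, 0, 0, 0, 0, 0, 0, 0, 0, 0, 0, 0, 0]'

```text
clock: 13.45
position: [0.4798, 0.1974, 0.0778]
ee_rot: [-0.0, 1.0, -0.002, 0.0]
contact_force: [-0.3, -1.2, 0.5]
width: 0.0853
```

Call:
apply_moves --commands '[0, 0, 0, 0, 0, 0, 0, 0, 0, 0, 0, 0, 0, 0, 0, 0, 0, 0, 0, 0, 0, 0, 0, 0, 0, 0, 0, 0, 0, 0, 0, 0, 0, 0, 0, 0, 0, 0, 0, 0, 0, 0, 0, 0, 0, 0, 0, 0, 0, 0, 0, 0, 0, 0, 0, 0, 0, 0, 0, 0]' --jaw -1 --newtons 40

```text
clock: 14.45
position: [0.4783, 0.1977, 0.0787]
ee_rot: [-0.0, 1.0, -0.002, -0.001]
contact_force: [-3.2, 0.7, 6.7]
width: 0.0373
```

Call:
apply_moves --commands '[0, 0, -0.3, 0, 0, 0, 0, 0, -0.5, 0, 0, 0, 0, 0, -0.7, 0, 0, 0, 0, 0, -0.8, 0, 0, 0, 0, 0, -0.8, 0, 0, 0, 0, 0, -0.8, 0, 0, 0, 0, 0, -0.5, 0, 0, 0, 0, 0, -0.3, 0, 0, 0, 0, 0, 0, 0, 0, 0, 0, 0, 0, 0, 0, 0]'

```text
clock: 15.45
position: [0.479, 0.1974, 0.218]
ee_rot: [0.0, 1.0, -0.001, -0.001]
contact_force: [-0.0, 0.5, -1.4]
width: 0.0365
```

Call:
apply_moves --commands '[0.15, 0.5, 0, 0, 0, 0, 0, 0.8, 0, 0, 0, 0, 0, 0.9, 0, 0, 0, 0, 0, 0.9, 0, 0, 0, 0, 0, 0.9, 0, 0, 0, 0, 0, 0.9, 0, 0, 0, 0, 0, 0.9, 0, 0, 0, 0, 0, 0.9, 0, 0, 0, 0, 0, 0.9, 0, 0, 0, 0, 0, 0.9, 0, 0, 0, 0, 0, 0.9, 0, 0, 0, 0, 0, 0.9, 0, 0, 0, 0, 0, 0.9, 0, 0, 0, 0, 0, 0.9, 0, 0, 0, 0, 0, 0.9, 0, 0, 0, 0, 0, 0.6, 0, 0, 0, 0, 0, 0.43, 0, 0, 0, 0, 0, 0, 0, 0, 0, 0, 0, 0, 0, 0, 0, 0]'

```text
clock: 17.35
position: [0.4823, -0.2225, 0.2179]
ee_rot: [-0.001, 1.0, -0.002, -0.001]
contact_force: [0.5, 0.9, -2.1]
width: 0.0359
```

Call:
apply_moves --commands '[0, 0, 0.4, 0, 0, 0, 0, 0, 0.6, 0, 0, 0, 0, 0, 0.6, 0, 0, 0, 0, 0, 0.6, 0, 0, 0, 0, 0, 0.6, 0, 0, 0, 0, 0, 0.3, 0, 0, 0, 0, 0, 0.2, 0, 0, 0, 0, 0, 0, 0, 0, 0, 0, 0, 0, 0, 0, 0]'

```text
clock: 18.25
position: [0.4832, -0.2234, 0.1201]
ee_rot: [0.0, 1.0, -0.001, 0.001]
contact_force: [-0.6, 0.2, -1.2]
width: 0.0355
```

```bash
python3 - <<'E'
from rig import manip
from h import *
import cv2
s=manip.get_state();print(s["position"],s["width"],s["clock"],s["contact_force"])
b=manip.get_image("side")
cv2.imwrite("pics/s6.png",cv2.resize(b["frame"][170:320,230:370,::-1],None,fx=4,fy=4,interpolation=cv2.INTER_CUBIC))
E
```

```text
[ 0.4832 -0.2234  0.1201] 0.03553436554844791 18.25 [-0.6494  0.2475 -1.222 ]
```

View pics/s6.png

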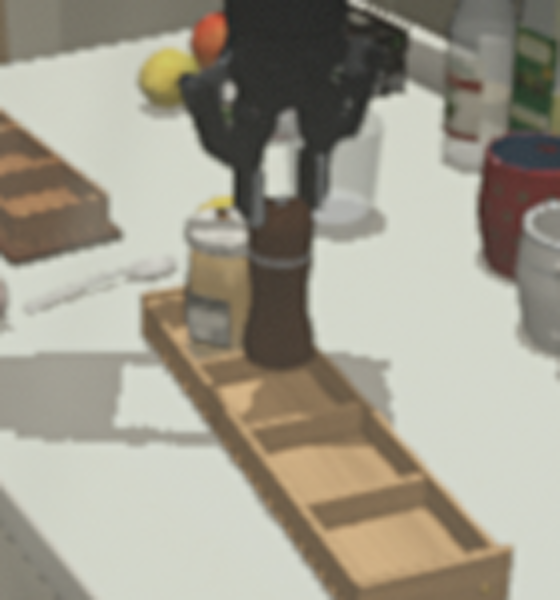

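The mill hangs upright over compartment 2 (foot at (280,355), rim centre at (285,390) and about 22 mm lower). The grip sits high on the head, so I'll lower gently.

Call:
apply_moves --commands '[0.05, 0, 0.25, 0, 0, 0, 0, 0, 0.3, 0, 0, 0, 0, 0, 0.3, 0, 0, 0, 0, 0, 0.25, 0, 0, 0, 0, 0, 0.15, 0, 0, 0, 0, 0, 0, 0, 0, 0, 0, 0, 0, 0, 0, 0]'

```text
clock: 19.0
position: [0.4843, -0.2234, 0.082]
ee_rot: [-0.0, 1.0, -0.002, 0.0]
contact_force: [-0.5, -0.0, -1.6]
width: 0.036
```

Call:
apply_moves --commands '[0, 0, 0.1, 0, 0, 0, 0, 0, 0.08, 0, 0, 0, 0, 0, 0.05, 0, 0, 0, 0, 0, 0, 0, 0, 0, 0, 0, 0, 0, 0, 0]'

```text
clock: 19.5
position: [0.4842, -0.2234, 0.0752]
ee_rot: [-0.0, 1.0, -0.002, 0.0]
contact_force: [0.6, 0.2, -1.7]
width: 0.036
```

Call:
apply_moves --commands '[0, 0, 0.06, 0, 0, 0, 0, 0, 0.05, 0, 0, 0, 0, 0, 0, 0, 0, 0, 0, 0, 0, 0, 0, 0]'

```text
clock: 19.9
position: [0.4851, -0.2244, 0.0736]
ee_rot: [0.001, 1.0, -0.001, 0.001]
contact_force: [-0.6, 0.2, 6.9]
width: 0.0354
```

Call:
apply_moves --commands '[0, 0, 0, 0, 0, 0, 0, 0, 0, 0, 0, 0, 0, 0, 0, 0, 0, 0, 0, 0, 0, 0, 0, 0, 0, 0, 0, 0, 0, 0, 0, 0, -0.3, 0, 0, 0, 0, 0, -0.6, 0, 0, 0, 0, 0, -0.8, 0, 0, 0, 0, 0, -0.8, 0, 0, 0, 0, 0, -0.8, 0, 0, 0, 0, 0, -0.6, 0, 0, 0, 0, 0, -0.4, 0, 0, 0, 0, 0, 0, 0, 0, 0]' --jaw 1

```text
clock: 21.2
position: [0.4852, -0.224, 0.2029]
ee_rot: [0.001, 1.0, -0.001, 0.002]
contact_force: [-0.1, 0.9, 0.6]
width: 0.0854
```

Call:
apply_moves --commands '[-0.25, -0.6, 0, 0, 0, 0, 0, -0.9, 0, 0, 0, 0, 0, -1, 0, 0, 0, 0, 0, -1, 0, 0, 0, 0, 0, -1, 0, 0, 0, 0, 0, -1, 0, 0, 0, 0, 0, -1, 0, 0, 0, 0, 0, -1, 0, 0, 0, 0, 0, -1, 0, 0, 0, 0, 0, -1, 0, 0, 0, 0, 0, -1, 0, 0, 0, 0, 0, -1, 0, 0, 0, 0, 0, -1, 0, 0, 0, 0, 0, -1, 0, 0, 0, 0, 0, -1, 0, 0, 0, 0, 0, -1, 0, 0, 0, 0, 0, -0.8, 0, 0, 0, 0, 0, -0.48, 0, 0, 0, 0, 0, 0, 0, 0, 0, 0, 0, 0, 0, 0, 0, 0]'

```text
clock: 23.2
position: [0.4774, 0.2793, 0.2003]
ee_rot: [0.001, 1.0, -0.001, -0.001]
contact_force: [-0.0, 0.5, 0.4]
width: 0.0854
```

```bash
python3 - <<'E'
from rig import manip
from h import *
import cv2
s=manip.get_state();print(s["position"],s["width"],s["clock"],s["contact_force"])
b=manip.get_image("side")
A=cv2.resize(b["frame"][110:310,180:370,::-1],None,fx=3,fy=3,interpolation=cv2.INTER_CUBIC)
q=(proj(b,[s["position"][0],s["position"][1],.122])-[180,110]+.5)*3-.5;cv2.circle(A,tuple(int(round(t)) for t in q),2,(0,255,0),-1)
cv2.imwrite("pics/s7.png",A)
E
```

```text
[0.4774 0.2793 0.2003] 0.08544439285777884 23.2 [-0.0188  0.4553  0.3518]
```

View pics/s7.png

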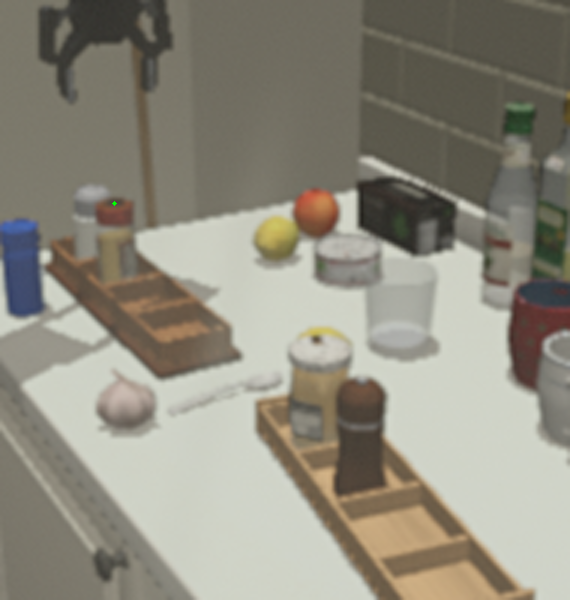

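Mill stands in compartment 2, and the TCP is above the spice cap. Going down for the spice jar.

Call:
apply_moves --commands '[0, 0, 0.4, 0, 0, 0, 0, 0, 0.6, 0, 0, 0, 0, 0, 0.7, 0, 0, 0, 0, 0, 0.7, 0, 0, 0, 0, 0, 0.7, 0, 0, 0, 0, 0, 0.7, 0, 0, 0, 0, 0, 0.5, 0, 0, 0, 0, 0, 0.4, 0, 0, 0, 0, 0, 0, 0, 0, 0, 0, 0, 0, 0, 0, 0]'

```text
clock: 24.25
position: [0.4784, 0.2797, 0.06]
ee_rot: [-0.0, 1.0, -0.002, 0.0]
contact_force: [0.4, -0.9, 0.2]
width: 0.085
```

Call:
apply_moves --commands '[0, 0, 0, 0, 0, 0, 0, 0, 0, 0, 0, 0, 0, 0, 0, 0, 0, 0, 0, 0, 0, 0, 0, 0, 0, 0, 0, 0, 0, 0, 0, 0, 0, 0, 0, 0, 0, 0, 0, 0, 0, 0, 0, 0, 0, 0, 0, 0, 0, 0, 0, 0, 0, 0, 0, 0, 0, 0, 0, 0]' --jaw -1 --newtons 35

```text
clock: 25.25
position: [0.4784, 0.2804, 0.0607]
ee_rot: [-0.0, 1.0, -0.001, 0.0]
contact_force: [-2.1, 0.2, 5.7]
width: 0.0434
```

Call:
apply_moves --commands '[0, 0, -0.3, 0, 0, 0, 0, 0, -0.5, 0, 0, 0, 0, 0, -0.7, 0, 0, 0, 0, 0, -0.8, 0, 0, 0, 0, 0, -0.8, 0, 0, 0, 0, 0, -0.8, 0, 0, 0, 0, 0, -0.5, 0, 0, 0, 0, 0, -0.3, 0, 0, 0, 0, 0, 0, 0, 0, 0, 0, 0, 0, 0, 0, 0]'

```text
clock: 26.25
position: [0.4778, 0.2799, 0.2002]
ee_rot: [0.0, 1.0, -0.001, -0.001]
contact_force: [-0.0, 0.4, -0.8]
width: 0.0435
```

Call:
apply_moves --commands '[-0.24, 0.5, 0, 0, 0, 0, 0, 0.9, 0, 0, 0, 0, 0, 1, 0, 0, 0, 0, 0, 1, 0, 0, 0, 0, 0, 1, 0, 0, 0, 0, 0, 1, 0, 0, 0, 0, 0, 1, 0, 0, 0, 0, 0, 1, 0, 0, 0, 0, 0, 1, 0, 0, 0, 0, 0, 1, 0, 0, 0, 0, 0, 1, 0, 0, 0, 0, 0, 1, 0, 0, 0, 0, 0, 1, 0, 0, 0, 0, 0, 1, 0, 0, 0, 0, 0, 1, 0, 0, 0, 0, 0, 1, 0, 0, 0, 0, 0, 1, 0, 0, 0, 0, 0, 1, 0, 0, 0, 0, 0, 1, 0, 0, 0, 0, 0, 0.8, 0, 0, 0, 0]'

```text
clock: 28.25
position: [0.4674, -0.2973, 0.1997]
ee_rot: [-0.001, 1.0, -0.002, -0.001]
contact_force: [0.5, 0.4, -0.8]
width: 0.0437
```

Call:
apply_moves --commands '[0, 0.35, 0, 0, 0, 0, 0, 0, 0, 0, 0, 0, 0, 0, 0, 0, 0, 0]'

```text
clock: 28.55
position: [0.4685, -0.3052, 0.2003]
ee_rot: [-0.001, 1.0, -0.002, -0.001]
contact_force: [-0.1, -0.6, -1.7]
width: 0.0439
```

Call:
apply_moves --commands '[0, 0, 0.4, 0, 0, 0, 0, 0, 0.6, 0, 0, 0, 0, 0, 0.6, 0, 0, 0, 0, 0, 0.6, 0, 0, 0, 0, 0, 0.6, 0, 0, 0, 0, 0, 0.5, 0, 0, 0, 0, 0, 0.4, 0, 0, 0, 0, 0, 0.3, 0, 0, 0, 0, 0, 0.3, 0, 0, 0, 0, 0, 0.2, 0, 0, 0, 0, 0, 0.15, 0, 0, 0, 0, 0, 0, 0, 0, 0, 0, 0, 0, 0, 0, 0]'

```text
clock: 29.85
position: [0.4695, -0.3067, 0.0617]
ee_rot: [0.0, 1.0, -0.002, 0.0]
contact_force: [1.4, 0.1, -0.7]
width: 0.0433
```

Call:
apply_moves --commands '[0, 0, 0.08, 0, 0, 0, 0, 0, 0.07, 0, 0, 0, 0, 0, 0.07, 0, 0, 0, 0, 0, 0, 0, 0, 0, 0, 0, 0, 0, 0, 0]'

```text
clock: 30.35
position: [0.4693, -0.3065, 0.0549]
ee_rot: [0.0, 1.0, -0.002, 0.0]
contact_force: [0.3, -0.7, 1.2]
width: 0.0433
```

Call:
apply_moves --commands '[0, 0, 0.03, 0, 0, 0, 0, 0, 0, 0, 0, 0]'

```text
clock: 30.55
position: [0.4694, -0.3068, 0.0548]
ee_rot: [0.0, 1.0, -0.001, 0.0]
contact_force: [-2.2, -0.1, 5.9]
width: 0.0435
```

Call:
apply_moves --commands '[0, 0, 0, 0, 0, 0, 0, 0, 0, 0, 0, 0, 0, 0, 0, 0, 0, 0, 0, 0, 0, 0, 0, 0, 0, 0, 0, 0, 0, 0, 0, 0, -0.3, 0, 0, 0, 0, 0, -0.6, 0, 0, 0, 0, 0, -0.8, 0, 0, 0, 0, 0, -0.9, 0, 0, 0, 0, 0, -0.9, 0, 0, 0, 0, 0, -0.8, 0, 0, 0, 0, 0, -0.63, 0, 0, 0, 0, 0, 0, 0, 0, 0]' --jaw 1

```text
clock: 31.85
position: [0.4709, -0.3077, 0.2054]
ee_rot: [0.002, 1.0, -0.001, 0.003]
contact_force: [-0.1, -0.2, -0.4]
width: 0.0852
```

Call:
apply_moves --commands '[0.46, -0.5, 0, 0, 0, 0, 0, -0.9, 0, 0, 0, 0, 0, -1, 0, 0, 0, 0, 0, -1, 0, 0, 0, 0, 0, -1, 0, 0, 0, 0, 0, -1, 0, 0, 0, 0, 0, -1, 0, 0, 0, 0, 0, -1, 0, 0, 0, 0, 0, -1, 0, 0, 0, 0, 0, -1, 0, 0, 0, 0, 0, -1, 0, 0, 0, 0, 0, -1, 0, 0, 0, 0, 0, -1, 0, 0, 0, 0, 0, -1, 0, 0, 0, 0, 0, -1, 0, 0, 0, 0, 0, -1, 0, 0, 0, 0, 0, -1, 0, 0, 0, 0, 0, -1, 0, 0, 0, 0, 0, -1, 0, 0, 0, 0, 0, -1, 0, 0, 0, 0]'

```text
clock: 33.85
position: [0.484, 0.2765, 0.2007]
ee_rot: [0.0, 1.0, -0.001, -0.001]
contact_force: [1.3, 0.1, -0.3]
width: 0.0855
```

Call:
apply_moves --commands '[0, -1, 0, 0, 0, 0, 0, -1, 0, 0, 0, 0, 0, -0.6, 0, 0, 0, 0, 0, -0.42, 0, 0, 0, 0, 0, 0, 0, 0, 0, 0, 0, 0, 0, 0, 0, 0]'

```text
clock: 34.45
position: [0.485, 0.3652, 0.2015]
ee_rot: [0.001, 1.0, -0.002, -0.0]
contact_force: [-0.3, -0.8, -0.7]
width: 0.0858
```

```bash
python3 - <<'E'
from rig import manip
from h import *
import cv2
s=manip.get_state();print(s["position"],s["width"],s["clock"],s["contact_force"])
b=manip.get_image("side")
A=cv2.resize(b["frame"][140:320,180:370,::-1],None,fx=3,fy=3,interpolation=cv2.INTER_CUBIC)
q=(proj(b,[s["position"][0],s["position"][1],.116])-[180,140]+.5)*3-.5;cv2.circle(A,tuple(int(round(t)) for t in q),2,(0,255,0),-1)
cv2.imwrite("pics/s8.png",A)
E
```

```text
[0.485  0.3652 0.2015] 0.08579314456194091 34.45 [-0.3419 -0.7657 -0.7457]
```

View pics/s8.png

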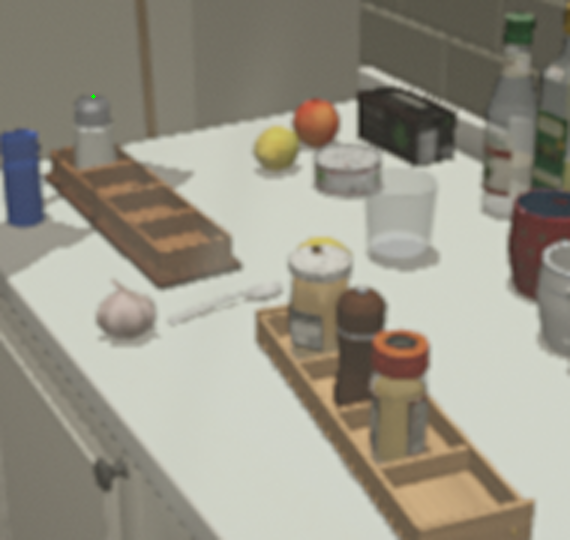

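Spice stands in compartment 3, and the TCP is above the shaker cap (dot on its top). Going down.

Call:
apply_moves --commands '[-0.05, 0, 0.4, 0, 0, 0, 0, 0, 0.6, 0, 0, 0, 0, 0, 0.7, 0, 0, 0, 0, 0, 0.7, 0, 0, 0, 0, 0, 0.7, 0, 0, 0, 0, 0, 0.6, 0, 0, 0, 0, 0, 0.4, 0, 0, 0, 0, 0, 0.32, 0, 0, 0, 0, 0, 0, 0, 0, 0, 0, 0, 0, 0, 0, 0]'

```text
clock: 35.5
position: [0.484, 0.3662, 0.0696]
ee_rot: [-0.0, 1.0, -0.002, 0.0]
contact_force: [0.3, 0.1, 0.5]
width: 0.0853
```

Call:
apply_moves --commands '[0, 0, 0, 0, 0, 0, 0, 0, 0, 0, 0, 0, 0, 0, 0, 0, 0, 0, 0, 0, 0, 0, 0, 0, 0, 0, 0, 0, 0, 0, 0, 0, 0, 0, 0, 0, 0, 0, 0, 0, 0, 0, 0, 0, 0, 0, 0, 0, 0, 0, 0, 0, 0, 0, 0, 0, 0, 0, 0, 0]' --jaw -1 --newtons 45

```text
clock: 36.5
position: [0.4836, 0.3666, 0.0703]
ee_rot: [-0.0, 1.0, -0.001, 0.0]
contact_force: [-2.0, 0.1, 5.5]
width: 0.0401
```

Call:
apply_moves --commands '[0, 0, -0.3, 0, 0, 0, 0, 0, -0.5, 0, 0, 0, 0, 0, -0.7, 0, 0, 0, 0, 0, -0.8, 0, 0, 0, 0, 0, -0.8, 0, 0, 0, 0, 0, -0.8, 0, 0, 0, 0, 0, -0.5, 0, 0, 0, 0, 0, -0.3, 0, 0, 0, 0, 0, 0, 0, 0, 0, 0, 0, 0, 0, 0, 0]'

```text
clock: 37.5
position: [0.4831, 0.3658, 0.2094]
ee_rot: [0.0, 1.0, -0.001, -0.001]
contact_force: [-0.7, -0.6, -2.8]
width: 0.0402
```

Call:
apply_moves --commands '[0, 0.5, 0, 0, 0, 0, 0, 0.9, 0, 0, 0, 0, -0.05, 1, 0, 0, 0, 0, -0.05, 1, 0, 0, 0, 0, -0.05, 1, 0, 0, 0, 0, -0.05, 1, 0, 0, 0, 0, -0.05, 1, 0, 0, 0, 0, -0.05, 1, 0, 0, 0, 0, -0.05, 1, 0, 0, 0, 0, -0.05, 1, 0, 0, 0, 0, -0.05, 1, 0, 0, 0, 0, -0.05, 1, 0, 0, 0, 0, -0.05, 1, 0, 0, 0, 0, -0.05, 1, 0, 0, 0, 0, -0.05, 1, 0, 0, 0, 0, -0.05, 1, 0, 0, 0, 0, -0.05, 1, 0, 0, 0, 0, -0.05, 1, 0, 0, 0, 0, -0.05, 1, 0, 0, 0, 0, 0, 1, 0, 0, 0, 0]'

```text
clock: 39.5
position: [0.4543, -0.2171, 0.2092]
ee_rot: [-0.0, 1.0, -0.002, -0.001]
contact_force: [0.1, 0.5, -1.7]
width: 0.0402
```

Call:
apply_moves --commands '[0, 1, 0, 0, 0, 0, 0, 1, 0, 0, 0, 0, 0, 1, 0, 0, 0, 0, 0, 1, 0, 0, 0, 0, 0, 1, 0, 0, 0, 0, 0, 0.5, 0, 0, 0, 0, 0, 0.28, 0, 0, 0, 0, 0, 0, 0, 0, 0, 0, 0, 0, 0, 0, 0, 0, 0, 0, 0, 0, 0, 0]'

```text
clock: 40.5
position: [0.4558, -0.3877, 0.2103]
ee_rot: [-0.0, 1.0, -0.001, -0.0]
contact_force: [-0.0, 0.7, -2.1]
width: 0.0402
```

Call:
apply_moves --commands '[0, 0, 0.4, 0, 0, 0, 0, 0, 0.6, 0, 0, 0, 0, 0, 0.6, 0, 0, 0, 0, 0, 0.6, 0, 0, 0, 0, 0, 0.5, 0, 0, 0, 0, 0, 0.4, 0, 0, 0, 0, 0, 0.2, 0, 0, 0, 0, 0, 0, 0, 0, 0, 0, 0, 0, 0, 0, 0]'

```text
clock: 41.4
position: [0.4562, -0.3894, 0.1116]
ee_rot: [0.0, 1.0, -0.001, 0.0]
contact_force: [-0.3, 0.4, -1.3]
width: 0.04
```

Remaining descent is about 47 mm.

Call:
apply_moves --commands '[0.05, 0, 0.25, 0, 0, 0, 0, 0, 0.3, 0, 0, 0, 0, 0, 0.3, 0, 0, 0, 0, 0, 0.25, 0, 0, 0, 0, 0, 0.2, 0, 0, 0, 0, 0, 0.1, 0, 0, 0, 0, 0, 0, 0, 0, 0, 0, 0, 0, 0, 0, 0]'

```text
clock: 42.2
position: [0.4575, -0.3894, 0.0693]
ee_rot: [0.0, 1.0, -0.002, 0.0]
contact_force: [0.1, -0.4, -2.2]
width: 0.0398
```

Call:
apply_moves --commands '[0, 0, 0.06, 0, 0, 0, 0, 0, 0.05, 0, 0, 0, 0, 0, 0, 0, 0, 0, 0, 0, 0, 0, 0, 0]'

```text
clock: 42.6
position: [0.4573, -0.3892, 0.0659]
ee_rot: [0.0, 1.0, -0.001, 0.0]
contact_force: [-0.3, -0.4, -3.1]
width: 0.0401
```

Call:
apply_moves --commands '[0, 0, 0.05, 0, 0, 0, 0, 0, 0.04, 0, 0, 0, 0, 0, 0, 0, 0, 0, 0, 0, 0, 0, 0, 0]'

```text
clock: 43.0
position: [0.4575, -0.3898, 0.0643]
ee_rot: [0.001, 1.0, -0.001, 0.0]
contact_force: [-1.1, 0.3, 4.3]
width: 0.0404
```

Call:
apply_moves --commands '[0, 0, 0, 0, 0, 0, 0, 0, 0, 0, 0, 0, 0, 0, 0, 0, 0, 0, 0, 0, 0, 0, 0, 0, 0, 0, 0, 0, 0, 0, 0, 0, -0.3, 0, 0, 0, 0, 0, -0.6, 0, 0, 0, 0, 0, -0.8, 0, 0, 0, 0, 0, -0.9, 0, 0, 0, 0, 0, -0.9, 0, 0, 0, 0, 0, -0.8, 0, 0, 0, 0, 0, -0.6, 0, 0, 0, 0, 0, 0, 0, 0, 0]' --jaw 1

```text
clock: 44.3
position: [0.4587, -0.3906, 0.2139]
ee_rot: [0.003, 1.0, -0.001, 0.002]
contact_force: [0.8, 0.5, -0.8]
width: 0.0856
```

Call:
apply_moves --commands '[-0.5, 0, 0, 0, 0, 0, -0.8, 0, 0, 0, 0, 0, -0.8, 0, 0, 0, 0, 0, -0.8, 0, 0, 0, 0, 0, -0.8, 0, 0, 0, 0, 0, -0.8, 0, 0, 0, 0, 0, 0, -0.8, 0, 0, 0, 0, 0, -0.8, 0, 0, 0, 0, 0, -0.8, 0, 0, 0, 0, 0, -0.8, 0, 0, 0, 0, 0, -0.8, 0, 0, 0, 0, 0, 0, 0, 0, 0, 0, 0, 0, 0, 0, 0, 0]'

```text
clock: 45.6
position: [0.3216, -0.2683, 0.2093]
ee_rot: [-0.0, 1.0, -0.001, -0.001]
contact_force: [-1.2, 0.4, 0.0]
width: 0.0854
```

```bash
python3 - <<'E'
from rig import manip
import cv2,numpy as np
s=manip.get_state();print(s["position"],s["width"],s["clock"],s["contact_force"])
a=manip.get_image("top")["frame"][:,:,::-1];b=manip.get_image("side")["frame"][:,:,::-1]
A=cv2.resize(a[140:280,260:460],None,fx=3,fy=3,interpolation=cv2.INTER_CUBIC)[:,:]
B=cv2.resize(b[180:330,230:370],None,fx=3,fy=3,interpolation=cv2.INTER_CUBIC)
B=cv2.resize(b[180:330,200:375],None,fx=2,fy=2,interpolation=cv2.INTER_CUBIC)
A=cv2.resize(a[140:280,260:460],None,fx=2.2,fy=2.2,interpolation=cv2.INTER_CUBIC)
h=max(len(A),len(B));p=lambda m:np.pad(m,((0,h-len(m)),(0,0),(0,0)))
cv2.imwrite("pics/fin.png",np.hstack([p(A),p(B)]))
E
```

```text
[ 0.32162092 -0.26831562  0.20934206] 0.08537829420768962 45.6 [-1.16654931  0.41955373  0.03194287]
```

View pics/fin.png

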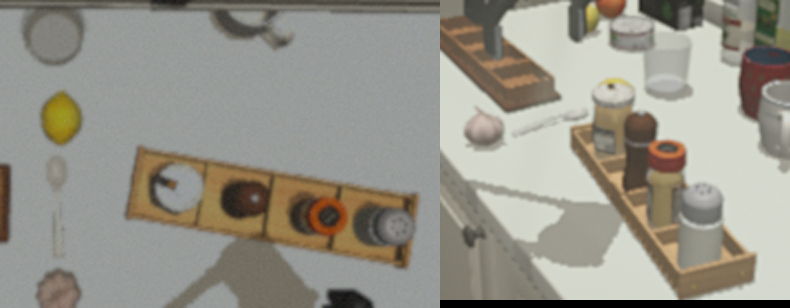

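The final picture shows, from the left, honey (175,188), mill (245,198), spice (320,214) and shaker (390,226). Each stands upright in its own compartment. The glass is at (53,33), where it was, and the gripper is clear.

```bash
python3 -c "
from rig import manip
print(manip.sign_off())"
```

```text
the job is handed in; nothing more can be done
None
```

All four seasonings are in the new rack in reverse order, and I handed the job in at about 46 s of the 112 s allowed. From the robot's left, the rack now holds honey, mill, spice and shaker; the old row was shaker, spice, mill, honey.

- **Last picture (top and side):** each one stands upright in its own compartment. The glass looks to be where it was, and the gripper is open and clear of everything.
- **Floor contact:** at each placing the wrist force showed the weight come off onto the rack floor before I released.
- **Forces:** the wrist force readings stayed under about 10 N throughout.
- **Disagreement:** the two cameras differed by about 1 cm on the rack's position along its row. I trusted the side view more, because it matched the held jar and the known divider spacing, and used a compromise. As a result, the honey jar stands about 5 mm right of its compartment's centre in the top view.

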